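# Check-weigh a drying cartridge

## Task

Stand the perforated drying cartridge on the pan of the balance, let go of it and see whether the pan sinks to the bottom or stays up. If the pan sinks, the cartridge is heavy with moisture: stand it upright in the rectangular steel oven tray. If the pan stays up (or comes back up after being pushed), the cartridge is still dry: stand it upright on the round porcelain plate.

Things in the scene. Friction and masses are not known exactly. Their poses are not given: they have to be found in the camera images.
- cartridge_center (a point): centre (half-way up) of the drying cartridge: an upright aluminium can, 44 mm in diameter and 62 mm tall, with three rows of small dark holes around its side and a ring of holes in its lid; loose, 95 to 225 g, weight not visible. It starts on the table in a front row of three with two other metal cans without holes (one slim, 32 mm in diameter and 100 mm tall, one broad, 66 mm in diameter and 34 mm low), centres about 100 to 180 mm apart. z axis up along the can.
- pan_top (a point): centre of the top face of the balance's round steel pan, 110 mm in diameter, 4 mm thick, flat without a rim, standing on one end of a steel beam; it is guided so that it always stays level while it goes up and down, about 130 mm above the table when up and 39 mm lower when fully down. The pan's y axis points outward along the beam, away from the pivot, which is 130 mm away; a brass counterweight is fixed to the other end. It makes no difference where on the pan a load stands.
- beam (a joint): tilt of the balance beam in rad: 0 = pan fully up (as it rests when empty), 0.30 = pan fully down. The counterweight balances a load of 160 g: with more on it the pan sinks to the bottom stop, with less it stays at or returns to the top. The beam is damped and moves between its stops in about 0.5 s, up to 3 s when the load is close to 160 g.
- tray: rectangular steel oven tray fixed on the table, 170 mm (its x axis) by 130 mm (its y axis) outside, rim 14 mm high and 3 mm thick, floor 3 mm thick; origin at the centre of its underside, on the table. For a heavy (moist) cartridge.
- plate: round white porcelain plate fixed on the table, 148 mm in diameter outside, with a rim 13 mm high and 5 mm thick and a flat floor 6 mm above the table; origin at the centre of its underside, on the table. For a light (dry) cartridge. Tray and plate stand left and right of the balance, either way round.
Not all that is in view belongs to the job. Leave any red look-alike of the part that bears cartridge_center alone. What is shaped like the tray but yellow is not meant.

How it is judged:
By the outcome, as a careful person would: the job done as asked, in the order asked, and still so for the second after the job is handed in, with the robot touching nothing.
It also fails if it takes over 61 s, if anything falls off the work surface, if the arm or the gripper's body presses on something with over 40 N, if the wrist force passes 120 N, or if a joint passes its speed limit or range.

## Robot

A 6-joint arm with a two-finger parallel gripper is mounted at the origin on the work surface. World frame = base frame: x ahead of the robot, y to its left, z up, the work surface at z = 0. Lengths are in mm, angles in degrees, forces in N, time in s.
With the tool pointing down it reaches from about 300 to 850 mm from the base axis. Payload 4.2 kg.
Tool frame: the origin (TCP) lies between the finger pads; the fingertips stand 11 mm ahead of it and the grasp point (between the pads) lies 8 mm behind it (env.tips_ahead is the distance from the TCP to the fingertips, in mm); z points along the fingers, y is the line along which they close (so a half turn about z gives the same grasp; the last joint's range is limited). The gripper opens to 91 mm and grips with 3 to 60 N. Pads are 32 mm wide; open, the fingers measure 118 mm over their backs; the gripper's body (76 mm by 178 mm) begins 60 mm behind the grasp point.
Start: joints at [-77.235, 18.312, 89.639, -0, 72.044, -1.146], TCP at [138.245, -558.152, 197.276] pointing down, gripper open.
Joint ranges: [-177.97, 177.97], [-48.28, 115.42], [12.27, 149.76], [-77.06, 257.06], [2.81, 150.46], [-146.56, 146.56]. Speed limits (degrees/s): [147.25, 147.25, 180, 180, 180, 180].

## Interface

Orientations are given as [roll, pitch, yaw] about the fixed x, y, z axes, in that order (R = Rz(yaw) Ry(pitch) Rx(roll)).
In Python, from workcell import env, cams gives the robot as it stands.
- The arm moves only by the tool step_arm, never from a script. Its arguments are lists of equal length, an entry for each row: "linear": the shift along the tool's x, y, z in units of 30 cm (1.0 is 30 cm), a list of three; "turn": the turn about the tool's z in units of 360 degrees (1.0 is 360 degrees). In form: {"linear": [[tx, ty, tz], ...], "turn": [turn, ...]}. A call has 1 to 20 rows; each row is the pose to reach, as a shift and turn from the pose commanded when the call began, along the tool's axes at that moment, turning the shorter way round; what a row does not reach only later rows make up. A row lasts 1/8 s, in which the tool goes at most 62.5 mm and 10.7 degrees, less where a joint would pass 70% of its speed; a pose out of reach is approached as far as the arm can. A call with a number of a shift or a turn outside -1 to 1 is refused whole. A call with a gripper value outside its range is refused whole. "fingers" is the closure, from -1 (fully open) to 1 (shut), so that 0 is half open, set as the call begins (left out, the last holds). The fingers move at their own pace and stop on an object; "force" is the grip in N (left out, the last holds). Time passes only in rows, so rows that repeat a pose let the fingers close. It gives the time, the measured TCP pose, the force, the opening and the grip force at its end, in the units of the state.
- env.state(): the state, without advancing time (a new reading comes with each control period).
- cams.grab_frame(name): name is "scene" or "top" or "wrist"; returns a dict with "color" (384x512x3 uint8, blue, green, red), "fx", "fy", "cx", "cy" (pixels), "dist" ([k1, k2, p1, p2, k3] as OpenCV has them; the pictures are not rectified), "extrinsics" (4x4, takes a point from camera to world coordinates); the wrist camera has in their place "tool_from_camera" (4x4, takes a point from camera to tool coordinates, whose origin is the TCP and whose axes are the flange's). Camera axes: x right, y down, z forward; pixel columns grow to the right and rows downward; lengths in mm; the calibration is good to about 2 mm. A picture is of the moment at which its call begins: read the wrist's pose just before it. There is no depth.
- env.job_done(): hands the job in; it is judged then, once.
The state is a dict: "time_s": time; "qpos": joint angles; "qvel": joint speeds; "effort": joint torques, N m; "ee_pos": TCP position; "ee_rot": TCP orientation; "force": force on the tool from outside, world axes, zero at the start; "torque": the same for the moment, N m; "gripper_width": finger opening in mm; "gripper_force": force on a finger pad.
Only numpy, scipy, OpenCV 4.12 (cv2) and the standard library are available. Lean on these libraries where they do the work, as an engineer would, in place of code of your own. Each camera call takes 0.05 s, during which the arm holds its last target. There are 200 camera calls.

## Working session

There is one attempt and no reset: what is moved stays moved. The work goes in short steps, Python scripts to look and compute and a tool call to move; the robot and the scene stay as the last step left them, time stands still between calls to the robot, and variables do not carry over. Pictures are saved under pics/ and viewed, at most 10 in all, crops included, and the job is handed in when it is done.

Besides the shell and the picture viewer there is one more tool, called after "Call:" as name(argument=value, ...), one argument or row to a line, values as JSON. step_arm: Moves the arm, as the interface text tells. Its arguments: {"type":"object","properties":{"linear":{"type":"array"},"turn":{"type":"array"},"fingers":{"type":"number"},"force":{"type":"number"}},"required":["linear","turn"]}

```bash
mkdir -p pics; cat > h.py <<'E'
import cv2, numpy as np
from scipy.spatial.transform import Rotation as R
from workcell import env, cams
def cam(f):
    return np.array([[f['fx'],0,f['cx']],[0,f['fy'],f['cy']],[0,0,1.]]), np.array(f['dist'],float)
def ext(f, st=None):
    if 'extrinsics' in f: return np.array(f['extrinsics'])
    T=np.eye(4); T[:3,:3]=R.from_euler('xyz',st['ee_rot'],degrees=True).as_matrix(); T[:3,3]=st['ee_pos']
    return T@np.array(f['tool_from_camera'])
def pix2z(f,uv,z,st=None):
    K,d=cam(f);T=ext(f,st)
    p=cv2.undistortPoints(np.array([[uv]],float),K,d)[0,0]
    r=T[:3,:3]@np.array([p[0],p[1],1]);o=T[:3,3]
    return o+r*(z-o[2])/r[2]
def w2tool(dst, yaw=None):
    st=env.state();M=R.from_euler('xyz',st['ee_rot'],degrees=True).as_matrix()
    return M.T@(np.array(dst)-st['ee_pos'])/300
E
python3 - <<'E'
from h import *
import pickle
s=env.state();print({k:np.round(v,2) for k,v in s.items()})
F={}
for n in('scene','top'):
    F[n]=cams.grab_frame(n);cv2.imwrite(f'pics/{n}.png',cv2.resize(F[n]['color'],(800,600),interpolation=cv2.INTER_CUBIC))
pickle.dump(F,open('F.pkl','wb'))
E
```

```text
{'time_s': np.float64(0.0), 'qpos': array([-77.23,  18.35,  89.71,   0.  ,  72.04,  -1.15]), 'qvel': array([ 0.05, -0.08, -0.02, -0.01,  0.12, -0.06]), 'effort': array([ -0.  , -41.25, -23.2 ,   0.07,   0.05,  -0.  ]), 'ee_pos': array([ 138.14, -557.6 ,  196.41]), 'ee_rot': array([-179.9 ,   -0.  ,   13.91]), 'force': array([ 0.63,  0.03, -0.46]), 'torque': array([0.02, 0.01, 0.03]), 'gripper_force': np.float64(0.0), 'gripper_width': np.float64(91.21)}
```

View pics/scene.png

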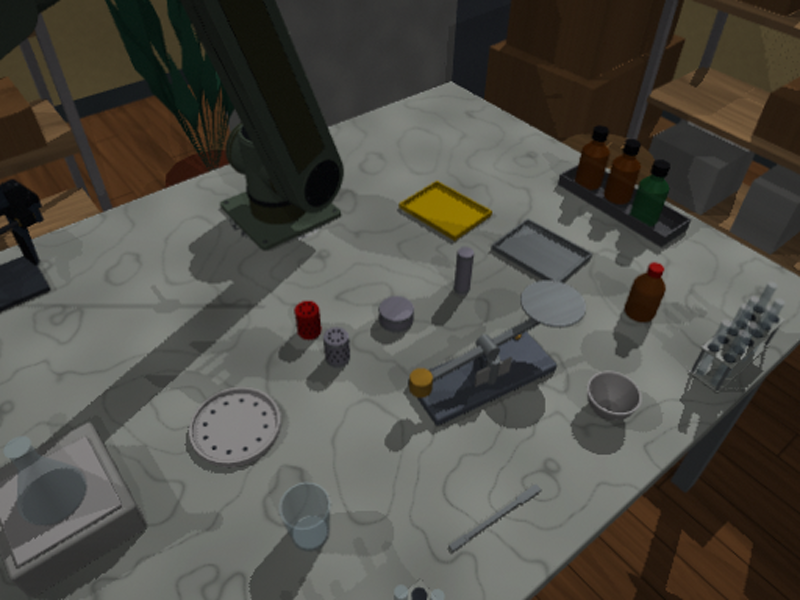

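View pics/top.png

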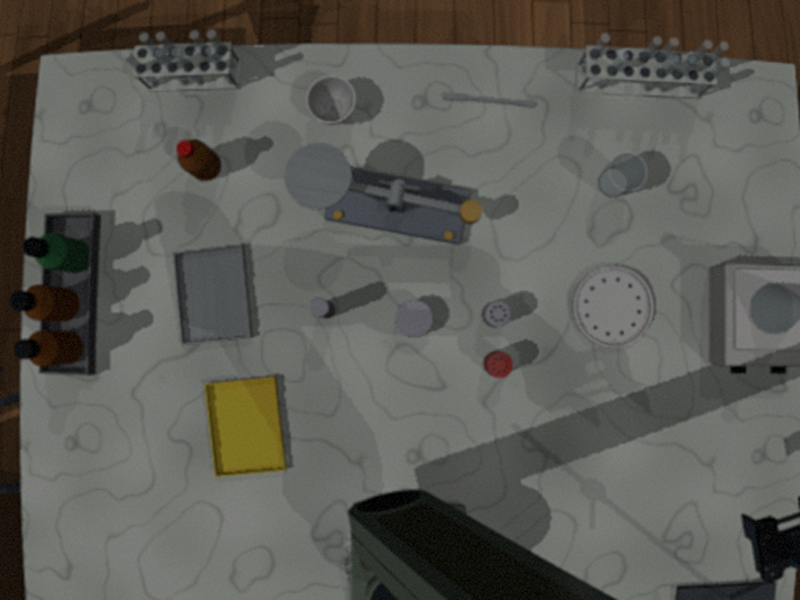

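Candidates (top view, 800x600 pixels) are the perforated can at (497,313), the red look-alike at (498,364), the broad can at (414,318) and the slim can at (321,308). I choose (497,313). The pan is at (319,176), the grey tray at (215,293) and the plate at (614,304).

```bash
python3 - <<'E'
from h import *
import pickle
F=pickle.load(open('F.pkl','rb'));f=F['top'];g=F['scene']
k=1/1.5625
for n,uv,z in [('cart',(497,313),62),('red',(498,364),62),('broad',(414,318),34),('slim',(321,308),100),('pan',(319,176),130),('cw',(471,211),130),('tray',(215,293),14),('plate',(614,304),13),('pivot',(397,195),130),
 ('t1',(176,253),14),('t2',(247,245),14),('t3',(252,337),14),('t4',(184,342),14)]:
    print(n,pix2z(f,(uv[0]*k,uv[1]*k),z).round(1))
for n,uv,z in [('cart',(336,336),62),('pan',(552,302),130),('plate',(236,427),13),('tray',(542,251),14)]:
    print('scene',n,pix2z(g,(uv[0]*k,uv[1]*k),z).round(1))
a=cv2.resize(f['color'][180:250,285:355],(500,500),interpolation=cv2.INTER_CUBIC)
cv2.imwrite('pics/crop1.png',cv2.convertScaleAbs(a,alpha=1.6))
E
```

```text
cart [ 444.2 -144.    62. ]
red [ 357.7 -146.9   62. ]
broad [433.9  -3.3  34. ]
slim [446.4 149.9 100. ]
pan [658.8 154.1 130. ]
cw [604.6 -91.5 130. ]
tray [473.4 356.7  14. ]
plate [ 465.3 -361.8   13. ]
pivot [628.8  27.4 130. ]
t1 [545.6 432.7  14. ]
t2 [561.  300.1  14. ]
t3 [395.3 286.4  14. ]
t4 [383.7 412.5  14. ]
scene cart [ 448.9 -147.4   62. ]
scene pan [662.8 152.9 130. ]
scene plate [ 474.1 -364.5   13. ]
scene tray [482.  354.8  14. ]
```

View pics/crop1.png

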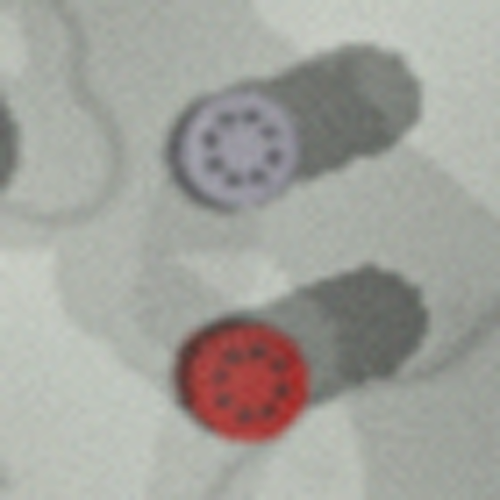

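The close crop shows the chosen grey can with its ring of holes, lid centre at crop (240,148). The red one is separate, at (245,380). Next I work out the move to a spot above the can.

```bash
python3 - <<'E'
from h import *
print(w2tool([446,-145,170]).round(4), env.state()['ee_rot'])
E
```

```text
[ 1.3268 -1.0884  0.0902] [-1.79909082e+02 -2.97996517e-03  1.39130769e+01]
```

Call:
step_arm(
  linear=[
    [0.15,-0.12,0.01],
    [0.3,-0.24,0.02],
    [0.45,-0.36,0.03],
    [0.58,-0.47,0.04],
    [0.66,-0.54,0.045],
    [0.66,-0.54,0.045],
    [0.66,-0.54,0.045],
  ],
  turn=[0.01,0.02,0.03,0.0386,0.0386,0.0386,0.0386],
  fingers=-1,
  force=20,
)

```text
time_s: 0.98
ee_pos: [291.2, -353.8, 183.7]
ee_rot: [180.0, 0.0, 0.0]
force: [-1.1, -1.1, 1.0]
gripper_width: 91.1
gripper_force: 0.0
```

```bash
python3 - <<'E'
from h import *
print(w2tool([446,-145,170]).round(4), env.state()['ee_rot'], env.state()['ee_pos'])
E
```

```text
[ 0.5162 -0.6959  0.0451] [1.79967526e+02 2.10874529e-02 2.52953344e-02] [ 291.24542621 -353.83378711  183.69571324]
```

Call:
step_arm(
  linear=[
    [0.1,-0.14,0.01],
    [0.2,-0.28,0.02],
    [0.3,-0.42,0.03],
    [0.42,-0.56,0.04],
    [0.49,-0.66,0.045],
    [0.516,-0.696,0.045],
    [0.516,-0.696,0.045],
    [0.516,-0.696,0.045],
  ],
  turn=[0,0,0,0,0,0,0,0],
)

```text
time_s: 1.98
ee_pos: [445.6, -145.7, 170.2]
ee_rot: [180.0, 0.0, -0.1]
force: [-0.2, 0.8, -0.3]
gripper_width: 91.0
gripper_force: 0.0
```

```bash
python3 - <<'E'
from h import *
import pickle
s=env.state();f=cams.grab_frame('wrist');pickle.dump((s,f),open('W1.pkl','wb'))
print(s['ee_pos'],s['ee_rot'])
cv2.imwrite('pics/w1.png',cv2.convertScaleAbs(cv2.resize(f['color'],(800,600),interpolation=cv2.INTER_CUBIC),alpha=1.4))
K,d=cam(f);T=np.linalg.inv(ext(f,s))
for p in [(446,-145,62),(358,-147,62)]:
    print(cv2.projectPoints(np.array([p],float),T[:3,:3],T[:3,3],K,d)[0].ravel()*1.5625)
E
```

```text
[ 445.600384  -145.730584   170.2216987] [ 1.79967308e+02  2.49178885e-02 -7.70314803e-02]
[402.23605022 298.09469865]
[405.19479906 416.35359373]
```

View pics/w1.png

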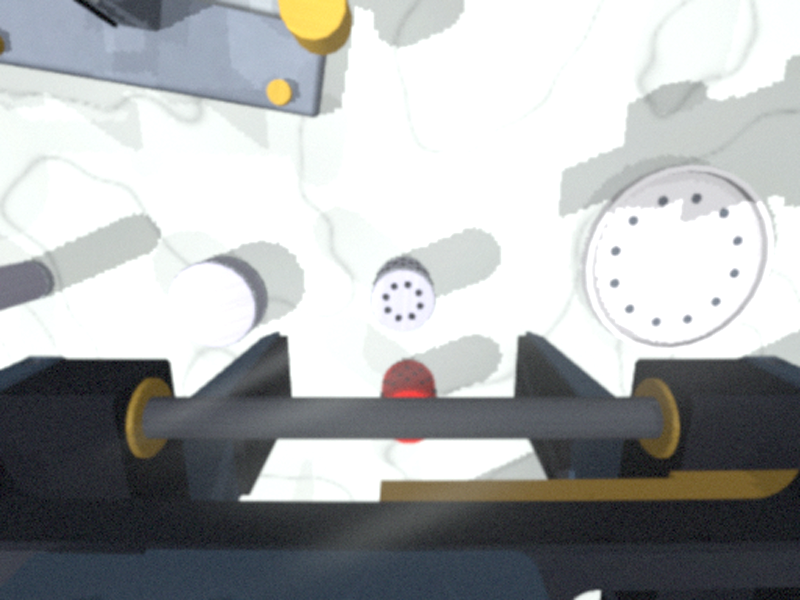

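The wrist view shows the perforated lid at (404,299), against a predicted (402,298), so the estimate is good to about 1.5 mm. The plate is centred near (680,257) and the red can is at (409,410). Next I descend and grip.

Call:
step_arm(
  linear=[
    [0,0.004,0.12],
    [0,0.004,0.24],
    [0,0.004,0.36],
    [0,0.004,0.43],
    [0,0.004,0.46],
    [0,0.004,0.46],
    [0,0.004,0.46],
  ],
  turn=[0,0,0,0,0,0,0],
)

```text
time_s: 2.9
ee_pos: [446.9, -146.2, 33.2]
ee_rot: [180.0, -0.1, -0.0]
force: [-0.4, 0.2, -0.0]
gripper_width: 91.2
gripper_force: 0.0
```

Call:
step_arm(
  linear=[
    [0,0,0],
    [0,0,0],
    [0,0,0],
    [0,0,0],
    [0,0,0],
    [0,0,0],
    [0,0,0],
    [0,0,0],
  ],
  turn=[0,0,0,0,0,0,0,0],
  fingers=1,
  force=20,
)

```text
time_s: 3.9
ee_pos: [446.3, -145.7, 32.3]
ee_rot: [180.0, -0.0, 0.0]
force: [-0.3, -0.3, 0.5]
gripper_width: 43.0
gripper_force: 20.0
```

Call:
step_arm(
  linear=[
    [0,0,-0.05],
    [0,0,-0.15],
    [0,0,-0.3],
    [0,0,-0.45],
    [0,0,-0.6],
    [0,0,-0.7],
    [0,0,-0.7],
    [0,0,-0.7],
  ],
  turn=[0,0,0,0,0,0,0,0],
)

```text
time_s: 4.9
ee_pos: [445.1, -145.2, 240.4]
ee_rot: [-179.9, 0.2, 0.0]
force: [0.4, -0.3, -2.7]
gripper_width: 43.0
gripper_force: 20.0
```

```bash
python3 - <<'E'
from h import *
print(w2tool([660,153,242]).round(4), env.state()['ee_rot'], env.state()['ee_pos'])
E
```

```text
[ 0.7166 -0.9938 -0.0065] [-1.79935795e+02  1.86485167e-01  1.97907925e-02] [ 445.11684786 -145.2056288   240.42701158]
```

Call:
step_arm(
  linear=[
    [0.06,-0.08,0],
    [0.15,-0.21,0],
    [0.25,-0.35,0],
    [0.35,-0.49,0],
    [0.45,-0.63,0],
    [0.55,-0.77,0],
    [0.64,-0.9,0],
    [0.7,-0.97,0],
    [0.717,-0.994,0],
    [0.717,-0.994,0],
    [0.717,-0.994,0],
  ],
  turn=[0,0,0,0,0,0,0,0,0,0,0],
)

```text
time_s: 6.28
ee_pos: [660.5, 151.4, 242.0]
ee_rot: [180.0, 0.1, -0.0]
force: [0.1, -0.1, -2.3]
gripper_width: 43.0
gripper_force: 20.0
```

```bash
python3 - <<'E'
from h import *
s=env.state();f=cams.grab_frame('wrist');g=cams.grab_frame('scene')
print(s['ee_pos'],s['ee_rot'],s['force'])
a=cv2.resize(f['color'],(400,300));b=cv2.resize(g['color'][120:300,240:480],(400,300),interpolation=cv2.INTER_CUBIC)
cv2.imwrite('pics/w2.png',cv2.convertScaleAbs(np.hstack([a,b]),alpha=1.5))
E
```

```text
[660.49219761 151.42307812 242.02143645] [ 1.79957854e+02  6.28598921e-02 -4.25081580e-02] [ 0.06454303 -0.14261632 -2.32240233]
```

View pics/w2.png

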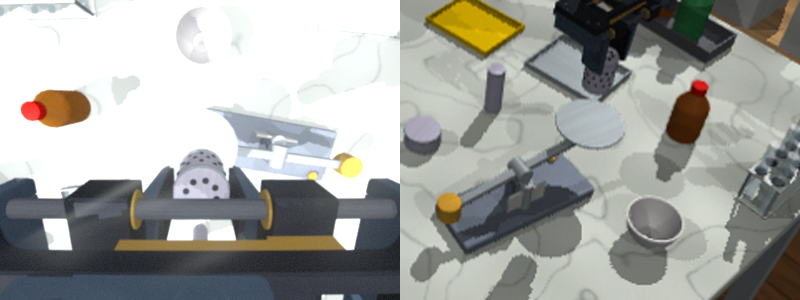

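The can is held upright over the pan, which is at (590,123) in the right half and still up. I lower it quickly to just above the pan, then slowly until it touches.

Call:
step_arm(
  linear=[
    [0,0,0.06],
    [0,0,0.14],
    [0,0,0.2],
    [0,0,0.235],
    [0,0,0.245],
    [0,0,0.25],
    [0,0,0.25],
  ],
  turn=[0,0,0,0,0,0,0],
)

```text
time_s: 7.25
ee_pos: [661.6, 152.6, 167.9]
ee_rot: [-180.0, -0.1, 0.0]
force: [0.3, 0.2, -2.9]
gripper_width: 42.9
gripper_force: 20.0
```

Call:
step_arm(
  linear=[
    [0,0,0.004],
    [0,0,0.008],
    [0,0,0.012],
    [0,0,0.016],
    [0,0,0.016],
  ],
  turn=[0,0,0,0,0],
)

```text
time_s: 7.88
ee_pos: [661.3, 152.6, 162.6]
ee_rot: [180.0, -0.0, 0.0]
force: [-0.1, 0.4, -0.6]
gripper_width: 43.3
gripper_force: 20.0
```

Call:
step_arm(
  linear=[
    [0,0,0.002],
    [0,0,0.003],
    [0,0,0.003],
    [0,0,0.003],
  ],
  turn=[0,0,0,0],
)

```text
time_s: 8.38
ee_pos: [661.3, 152.7, 161.6]
ee_rot: [-180.0, -0.0, 0.0]
force: [0.8, -0.1, -0.8]
gripper_width: 43.3
gripper_force: 20.0
```

Call:
step_arm(
  linear=[
    [0,0,0.003],
    [0,0,0.003],
    [0,0,0.003],
    [0,0,0.003],
    [0,0,0.003],
    [0,0,0.003],
  ],
  turn=[0,0,0,0,0,0],
  fingers=-1,
)

```text
time_s: 9.12
ee_pos: [661.3, 152.6, 160.6]
ee_rot: [180.0, -0.0, 0.0]
force: [0.0, -0.4, 1.5]
gripper_width: 91.3
gripper_force: 0.0
```

Call:
step_arm(
  linear=[
    [0,0,-0.03],
    [0,0,-0.1],
    [0,0,-0.2],
    [0,0,-0.3],
    [0,0,-0.35],
    [0,0,-0.35],
    [0,0,-0.35],
    [0,0,-0.35],
    [0,0,-0.35],
    [0,0,-0.35],
    [0,0,-0.35],
    [0,0,-0.35],
    [0,0,-0.35],
    [0,0,-0.35],
    [0,0,-0.35],
    [0,0,-0.35],
    [0,0,-0.35],
    [0,0,-0.35],
    [0,0,-0.35],
    [0,0,-0.35],
  ],
  turn=[0,0,0,0,0,0,0,0,0,0,0,0,0,0,0,0,0,0,0,0],
)

```text
time_s: 11.62
ee_pos: [661.2, 152.6, 265.6]
ee_rot: [180.0, -0.0, 0.0]
force: [-0.0, 0.5, 0.6]
gripper_width: 90.9
gripper_force: 0.0
```

Call:
step_arm(
  linear=[
    [0,0,0],
    [0,0,0],
    [0,0,0],
    [0,0,0],
    [0,0,0],
    [0,0,0],
    [0,0,0],
    [0,0,0],
    [0,0,0],
    [0,0,0],
    [0,0,0],
    [0,0,0],
  ],
  turn=[0,0,0,0,0,0,0,0,0,0,0,0],
)

```text
time_s: 13.12
ee_pos: [661.3, 152.6, 265.6]
ee_rot: [180.0, -0.0, 0.0]
force: [0.3, -0.7, -0.0]
gripper_width: 91.5
gripper_force: 0.0
```

```bash
python3 - <<'E'
from h import *
import pickle
s=env.state();f=cams.grab_frame('wrist');g=cams.grab_frame('scene')
pickle.dump((s,f,g),open('W3.pkl','wb'))
print(s['time_s'],s['ee_pos'],s['ee_rot'],s['force'])
a=cv2.resize(f['color'],(400,300));b=cv2.resize(g['color'][120:300,240:480],(400,300),interpolation=cv2.INTER_CUBIC)
cv2.imwrite('pics/w3.png',cv2.convertScaleAbs(np.hstack([a,b]),alpha=1.5))
E
```

```text
13.125 [661.26917115 152.57184479 265.63580348] [ 1.79993420e+02 -3.47581960e-03  1.51050186e-02] [ 0.28244065 -0.72486752 -0.04931825]
```

View pics/w3.png

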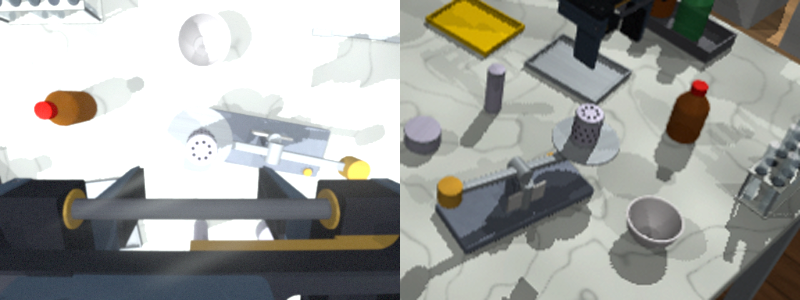

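The can stands on the pan, with its lid at (589,113) right and (201,150) left. The pan has moved down and the counterweight has risen. I measure how far by triangulation, and take a second frame to check it has settled.

```bash
python3 - <<'E'
from h import *
import pickle
s,f,g=pickle.load(open('W3.pkl','rb'))
def P(fr,st,uv):
    K,d=cam(fr);T=np.linalg.inv(ext(fr,st));return T[:3], cv2.undistortPoints(np.array([[uv]],float),K,d)[0,0]
A,a=P(f,s,(201*1.28,150*1.28));B,b=P(g,None,(240+189*.6,120+113*.6))
X=cv2.triangulatePoints(A,B,a,b).ravel();print('lid',X[:3]/X[3])
K,d=cam(g);T=np.linalg.inv(ext(g))
for z in (130,110,91):
    u=cv2.projectPoints(np.array([[660,153,z]],float),T[:3,:3],T[:3,3],K,d)[0].ravel();print(z,(u-[240,120])/.6+[400,0])
h=cams.grab_frame('scene');print(cv2.absdiff(h['color'],g['color'])[120:300,240:480].mean(), cv2.absdiff(h['color'],g['color'])[300:,:200].mean())
print(pix2z(f,(257.3,192),91+62,s),pix2z(g,(353.4,187.8),153))
E
```

```text
lid [658.19732494 153.65273908 146.66022279]
130 [587.48895634 121.1178065 ]
110 [585.29889354 129.8511491 ]
91 [583.2678203  137.94399241]
0.5464969135802469 0.5370039682539682
[659.32485497 153.48909429 153.        ] [662.29249311 147.91525004 153.        ]
```

The pan is fully down: the lid is at z≈150, so the pan is at about 91, and nothing moves between frames. The cartridge is heavy, so it goes to the steel tray. Regrip and lift.

Call:
step_arm(
  linear=[
    [-0.005,-0.003,0.12],
    [-0.005,-0.003,0.24],
    [-0.005,-0.003,0.36],
    [-0.005,-0.003,0.44],
    [-0.005,-0.003,0.473],
    [-0.005,-0.003,0.473],
    [-0.005,-0.003,0.473],
  ],
  turn=[0,0,0,0,0,0,0],
)

```text
time_s: 14.15
ee_pos: [660.7, 153.7, 125.2]
ee_rot: [-180.0, -0.1, 0.0]
force: [0.4, -0.1, -0.1]
gripper_width: 91.0
gripper_force: 0.0
```

Call:
step_arm(
  linear=[
    [0,0,0],
    [0,0,0],
    [0,0,0],
    [0,0,0],
    [0,0,0],
    [0,0,0],
    [0,0,0],
    [0,0,0],
  ],
  turn=[0,0,0,0,0,0,0,0],
  fingers=1,
  force=20,
)

```text
time_s: 15.15
ee_pos: [659.8, 153.3, 123.7]
ee_rot: [180.0, -0.0, 0.0]
force: [1.2, -1.0, -0.2]
gripper_width: 43.5
gripper_force: 20.0
```

Call:
step_arm(
  linear=[
    [0,0,-0.03],
    [0,0,-0.1],
    [0,0,-0.2],
    [0,0,-0.3],
    [0,0,-0.38],
    [0,0,-0.4],
    [0,0,-0.4],
  ],
  turn=[0,0,0,0,0,0,0],
)

```text
time_s: 16.02
ee_pos: [659.5, 153.6, 243.4]
ee_rot: [180.0, 0.0, 0.0]
force: [0.1, -0.3, -2.6]
gripper_width: 43.0
gripper_force: 20.0
```

```bash
python3 - <<'E'
from h import *
print(w2tool([476,356,200]).round(4), env.state()['ee_pos'])
E
```

```text
[-0.6113 -0.675   0.1449] [659.50298342 153.57830627 243.36239629]
```

Call:
step_arm(
  linear=[
    [-0.05,-0.06,0],
    [-0.15,-0.17,0],
    [-0.26,-0.29,0],
    [-0.37,-0.41,0.02],
    [-0.47,-0.52,0.05],
    [-0.56,-0.62,0.1],
    [-0.6,-0.665,0.13],
    [-0.611,-0.675,0.145],
    [-0.611,-0.675,0.145],
    [-0.611,-0.675,0.145],
  ],
  turn=[0,0,0,0,0,0,0,0,0,0],
)

```text
time_s: 17.27
ee_pos: [477.5, 355.3, 200.6]
ee_rot: [-180.0, -0.1, -0.1]
force: [0.1, 0.1, -1.5]
gripper_width: 43.4
gripper_force: 20.0
```

```bash
python3 - <<'E'
from h import *
s=env.state();f=cams.grab_frame('wrist');g=cams.grab_frame('scene')
print(s['ee_pos'],s['force'])
a=cv2.resize(f['color'],(400,300));b=cv2.resize(g['color'][90:270,240:480],(400,300),interpolation=cv2.INTER_CUBIC)
K,d=cam(f);T=np.linalg.inv(ext(f,s))
for p in [(s['ee_pos'][0],s['ee_pos'][1],3),(545.6,432.7,14),(561,300.1,14)]:
    u=cv2.projectPoints(np.array([p],float),T[:3,:3],T[:3,3],K,d)[0].ravel()/1.28
    print(u)
    cv2.drawMarker(a,tuple(int(v) for v in u),(0,0,255),0,12)
cv2.imwrite('pics/w4.png',cv2.convertScaleAbs(np.hstack([a,b]),alpha=1.4))
E
```

```text
[477.47990039 355.25938913 200.57240057] [ 0.11200695  0.11581963 -1.51350733]
[201.54577293 137.36370592]
[153.41618178  96.99871244]
[236.14840023  86.89831786]
```

View pics/w4.png

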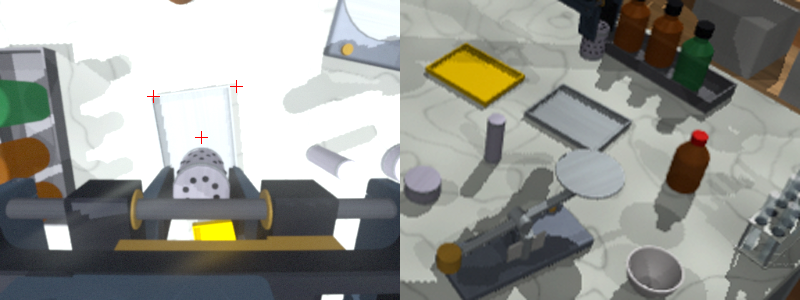

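The marked tray corners (153,97) and (236,87) coincide with the image, and the target at (201,137) is mid-tray. The bottles are well clear. Lower.

Call:
step_arm(
  linear=[
    [0,0,0.06],
    [0,0,0.18],
    [0,0,0.3],
    [0,0,0.42],
    [0,0,0.5],
    [0,0,0.53],
    [0,0,0.536],
    [0,0,0.536],
  ],
  turn=[0,0,0,0,0,0,0,0],
)

```text
time_s: 18.38
ee_pos: [477.2, 356.4, 40.5]
ee_rot: [-179.9, -0.1, 0.0]
force: [-0.4, -0.4, -1.3]
gripper_width: 43.4
gripper_force: 20.0
```

Call:
step_arm(
  linear=[
    [0,0,0.003],
    [0,0,0.006],
    [0,0,0.009],
    [0,0,0.011],
    [0,0,0.011],
  ],
  turn=[0,0,0,0,0],
)

```text
time_s: 19.0
ee_pos: [476.4, 355.9, 36.0]
ee_rot: [180.0, 0.0, 0.0]
force: [-1.1, -0.2, -2.4]
gripper_width: 42.7
gripper_force: 20.0
```

Call:
step_arm(
  linear=[
    [0,0,0.001],
    [0,0,0.002],
    [0,0,0.003],
    [0,0,0.003],
  ],
  turn=[0,0,0,0],
)

```text
time_s: 19.5
ee_pos: [476.4, 355.9, 35.2]
ee_rot: [180.0, -0.0, 0.0]
force: [0.0, -1.5, -1.6]
gripper_width: 42.8
gripper_force: 20.0
```

Call:
step_arm(
  linear=[
    [0,0,0],
    [0,0,0],
    [0,0,0],
    [0,0,0],
    [0,0,0],
    [0,0,0],
  ],
  turn=[0,0,0,0,0,0],
  fingers=-1,
)

```text
time_s: 20.25
ee_pos: [476.4, 355.9, 35.2]
ee_rot: [180.0, -0.0, 0.0]
force: [-0.4, -0.4, -0.5]
gripper_width: 90.9
gripper_force: 0.0
```

Call:
step_arm(
  linear=[
    [0,0,-0.03],
    [0,0,-0.1],
    [0,0,-0.2],
    [0,0,-0.35],
    [0,0,-0.5],
    [0,0,-0.5],
    [0,0,-0.5],
    [0,0,-0.5],
  ],
  turn=[0,0,0,0,0,0,0,0],
)

```text
time_s: 21.25
ee_pos: [475.6, 355.4, 183.7]
ee_rot: [179.9, 0.1, 0.0]
force: [0.1, -0.7, -0.0]
gripper_width: 91.2
gripper_force: 0.0
```

```bash
python3 - <<'E'
from h import *
s=env.state();f=cams.grab_frame('wrist');g=cams.grab_frame('scene')
print(s['ee_pos'],s['force'])
a=cv2.resize(f['color'],(400,300));b=cv2.resize(g['color'][90:270,240:480],(400,300),interpolation=cv2.INTER_CUBIC)
cv2.imwrite('pics/w5.png',cv2.convertScaleAbs(np.hstack([a,b]),alpha=1.2))
E
```

```text
[475.62074338 355.39075171 183.73157904] [ 0.0653737  -0.65642825 -0.04291634]
```

View pics/w5.png

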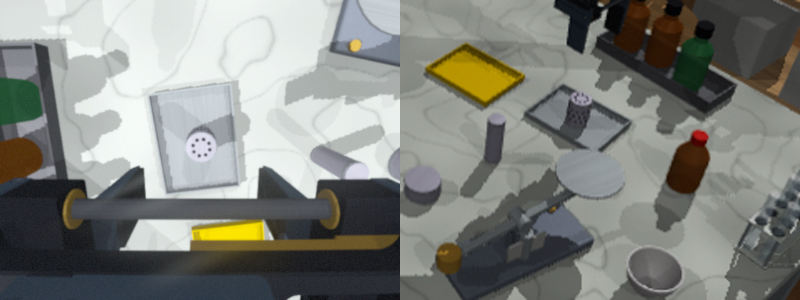

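The cartridge stands upright in the middle of the steel tray, at (201,147) left and (578,110) right, and the gripper is clear.

```bash
python3 -c "
from workcell import env
print(env.job_done())"
```

```text
the job is handed in; nothing more can be done
None
```

The pan sank to the bottom under the cartridge, so it is heavy with moisture; I stood it upright in the rectangular steel oven tray, let go, and handed the job in at about 21 s of the 61 s allowed.

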